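Send the thick bamboo length over the rocker tray

ROBOT

A 6-joint arm with a two-finger parallel gripper is mounted at the origin on the work surface. World frame = base frame: x ahead of the robot, y to its left, z up, the work surface at z = 0. Lengths are in m, angles in rad, forces in N, time in s.
With the tool pointing down it reaches from about 0.35 to 0.775 m from the base axis. Payload 5.5 kg.
Tool frame: the origin (TCP) lies between the finger pads; the fingertips stand 11 mm ahead of it and the grasp point (between the pads) lies 8 mm behind it (tips_ahead is the distance from the TCP to the fingertips, in m); z points along the fingers, y is the line along which they close (so a half turn about z gives the same grasp; the last joint's range is limited). The gripper opens to 85 mm and grips with 20 to 120 N. Pads are 22 mm wide; open, the fingers measure 114 mm over their backs; the gripper's body (76 mm by 85 mm) begins 54 mm behind the grasp point. The pads swing forward as they close: fully open they stand 13 mm farther back than shut.
Start: joints at [-0.14, 0.313, 0.046, 1.304, 0, 1.431], TCP at [0.575, -0, 0.242] pointing down, gripper open.
Joint ranges: [-2.76, 2.76], [-0.86, 1.69], [-1.03, 1.26], [-2.2, 2.34], [-1.47, 1.5], [-3.14, 3.14]. Speed limits (rad/s): [2.57, 2.57, 3.14, 3.14, 3.14, 3.14].

INTERFACE

Orientations are given as a unit quaternion [w, x, y, z].
In Python, from workcell import * gives the robot as it stands. The module is installed in compiled form; this text tells all that it offers.
- The arm moves only by the tool jog_arm, never from a script. Its argument "moves" is a list of rows, each an object with "fingers": the closure, from 0 (fully open) to 1 (shut); "slide": the shift along the tool's x, y, z in mm, a list of three; "angular": the turn, a rotation vector about the tool's x, y, z in degrees, a list of three. A call has 1 to 10 rows; each row is the pose to reach, as a shift and turn from the pose commanded when the call began, along the tool's axes at that moment; what a row does not reach only later rows make up. A row lasts 1/12 s, in which the tool goes at most 41.7 mm and 7.16 degrees, less where a joint would pass 70% of its speed; a pose out of reach is approached as far as the arm can. A call with a gripper value outside its range is refused whole. The fingers move at their own pace and stop on an object; "squeeze" is the grip in N (left out, the last holds). Time passes only in rows, so rows that repeat a pose let the fingers close. It gives the time, the measured TCP pose, the force, the opening and the grip force at its end, in the units of the state.
- get_state(): the state, without advancing time (a new reading comes with each control period).
- read_camera(name): name is "scene" or "side" or "wrist"; returns a dict with "color" (420x560x3 uint8, red, green, blue), "fovy" (degrees; the focal length in pixels is half the picture's height over the tangent of half this angle, whatever the lens; pixels are square), "cx", "cy" (the principal point, pixels), "world_from_camera" (4x4, takes a point from camera to world coordinates); the wrist camera has in their place "tool_from_camera" (4x4, takes a point from camera to tool coordinates, whose origin is the TCP and whose axes are the flange's). Camera axes: x right, y down, z forward; pixel columns grow to the right and rows downward; lengths in m; the calibration is good to about 2 mm. The wrist camera is an equidistant fisheye: a pixel r from the principal point sees the ray r / f radians off the axis. A picture is of the moment at which its call begins: read the wrist's pose just before it. There is no depth.
- hand_in(): hands the job in; it is judged then, once.
Trained networks look in a picture, given as the dict that the camera call returned (one of the last four; its "shot" number tells which), for a name from the list of things; names that differ only in an ending like _2 or _b are one class to them, and where a whole thing is asked for, a point or a joint stands for the part that bears it (a point fixed in the world has none). Each returns a list of dicts, best first, with "p" (0 to 1); they miss things now and then, are a little off and sometimes report something else, mostly with a low value. They report only what shows in the picture. A call takes as long as a camera call. They do not tell look-alikes from the thing itself.
- look_for(target, picture): "point" ([column, row] in pixels, amid what is visible of it).
- tip_of(target, picture): "point" ([column, row] in pixels: a listed point, or the origin of a listed thing).
The state is a dict: "clock": time; "joint_pos": joint angles; "qvel": joint speeds; "tau": joint torques, N m; "tcp_pos": TCP position; "orientation": TCP orientation; "wrist_force": force on the tool from outside, world axes, zero at the start; "ft_torque": the same for the moment, N m; "finger_gap": finger opening in m; "grip_force": force on a finger pad.
Only numpy, scipy, OpenCV 4.12 (cv2) and the standard library are available. Lean on these libraries where they do the work, as an engineer would, in place of code of your own. Each camera call takes 0.05 s, during which the arm holds its last target. There are 200 camera calls.

TASK

Pick up the one thick piece of bamboo from the bench and set it down gently, lying crosswise, on the bin side of the pivoting wooden tray; do not drop it from a height. Let go and move clear so that its own weight tips the tray and rolls it off into the blue bin, and the empty tray swings back.

Things in the scene. Friction and masses are not known exactly. Their poses are not given: they have to be found in the camera images.
- culm: thick bamboo length: straight round tan rod, 40 mm diameter, 120 mm long, 65 to 105 g, lying on the bench. Origin: middle of the rod on its axis (20 mm above the bench); x axis along the rod. Two other bamboos of the same colour and length but only 20 mm thick lie beside it, not wanted; places are swapped between starts.
- tray (a joint): tilt of the pivoting plywood tray, rad: 0 at rest, held by its counterweight with the bin end raised 0.14 rad; grows as the bin end sinks, to a stop at 0.52 (0.38 rad downhill to the bin). Turns freely: about 0.1 N on the bin side starts it; empty, it swings back by itself within about 4 s.
- tray_set (a point): set-down point on the tray's top face, mid-width, 65 mm from the pivot towards the bin, about 112 mm up at rest; moves with the tray. x along the tray to the bin, y across it (the way the rod must lie), z out of the face. 148 mm between side rails 16 mm high; a 10 mm high cross strip at the pivot ends 55 mm behind the point, the open edge is 75 mm ahead. Place and yaw vary.
- bin_in (a point): centre of the inner floor of the open blue bin beyond the tray's open edge, 16 mm above the bench, 228 mm from the pivot; x level from pivot to bin, z up. Inside 147 mm along x, 182 mm along y; walls 4 mm thick, 26 mm high next to the tray, 61 mm elsewhere. Bin and tray stand are one fixed unit.
Things that resemble listed ones, but are neither listed nor needed, are in the scene too. What is shaped like the culm but red or turquoise is not meant.

How it is judged:
By the outcome, as a careful person would: the job done as asked, in the order asked, and still so for the second after the job is handed in, with the robot touching nothing.
It also fails if it takes over 48 s, if anything falls off the work surface, if the arm or the gripper's body presses on something with over 40 N, if the wrist force passes 120 N, or if a joint passes its speed limit or range.

## Working session

There is one attempt and no reset: what is moved stays moved. The work goes in short steps, Python scripts to look and compute and a tool call to move; the robot and the scene stay as the last step left them, time stands still between calls to the robot, and variables do not carry over. Pictures are saved under pics/ and viewed, at most 10 in all, crops included, and the job is handed in when it is done.

Besides the shell and the picture viewer there is one more tool, called after "Request:" as name(argument=value, ...) on one line, values as JSON. jog_arm: Moves the arm, as the interface text tells. Its arguments: {"type":"object","properties":{"moves":{"type":"array","items":{"type":"object","properties":{"fingers":{"type":"number"},"slide":{"type":"array","items":{"type":"number"}},"angular":{"type":"array","items":{"type":"number"}}}}},"squeeze":{"type":"number"}},"required":["moves"]}

```bash
mkdir -p pics; cat > h.py <<'E'
from workcell import *
import numpy as np, cv2
from scipy.spatial.transform import Rotation as R
def ray(c,px,s=None):
    px=np.array(px,float); f=c["color"].shape[0]/2/np.tan(np.radians(c["fovy"])/2)
    d=np.array([px[0]-c["cx"],px[1]-c["cy"]])
    if "world_from_camera" in c:
        T=np.array(c["world_from_camera"]); v=np.array([d[0]/f,d[1]/f,1])
    else:
        r=np.hypot(*d)+1e-9; a=r/f; v=np.array([*(np.sin(a)*d/r),np.cos(a)])
        M=np.eye(4); M[:3,:3]=R.from_quat(np.roll(s["orientation"],-1)).as_matrix(); M[:3,3]=s["tcp_pos"]
        T=M@np.array(c["tool_from_camera"])
    return T[:3,3],T[:3,:3]@v
def atz(c,px,z,s=None):
    o,d=ray(c,px,s); return o+d*(z-o[2])/d[2]
def save(c,n): cv2.imwrite("pics/"+n,c["color"][:,:,::-1])
E
python3 - <<'E'
from h import *
s=get_state(); print(s)
for n in ["scene","side","wrist"]:
    c=read_camera(n); save(c,n+"0.png")
    for t,z in [("culm",.02),("tray_set",.112),("bin_in",.016)]:
        for r in tip_of(t,c)[:4]: print(n,t,np.round(r["point"],1),round(r["p"],2),np.round(atz(c,r["point"],z,s),3))
E
python3 - <<'E'
import cv2,numpy as np
a=[cv2.imread(f"pics/{n}0.png") for n in("scene","side","wrist")]
z=np.zeros((840,1120,3),np.uint8)
E
```

```text
{'clock': 0.0, 'joint_pos': array([-1.39590399e-01,  3.14011847e-01,  4.49874024e-02,  1.30359863e+00,
       -1.95860415e-05,  1.43119936e+00]), 'qvel': array([ 0.00063121,  0.00034856, -0.00036146, -0.00103453, -0.00010218,
        0.0015123 ]), 'tau': array([-2.90074182e-03, -4.80629075e+01,  2.98531097e+01,  1.95313990e-02,
       -3.83516899e-04, -4.27451073e-05]), 'tcp_pos': array([5.74512781e-01, 5.86284209e-05, 2.41405785e-01]), 'orientation': array([-7.23542331e-04,  7.07104157e-01,  7.07108816e-01, -5.57527787e-04]), 'wrist_force': array([-0.2682926 ,  0.60194536,  0.74539226]), 'ft_torque': array([ 0.01843351,  0.00260719, -0.01014598]), 'grip_force': 0.0, 'finger_gap': 0.08531167084836978}
scene culm [319.9 178.3] 0.8 [ 0.298 -0.187  0.02 ]
scene culm [149.  187.6] 0.72 [ 0.682 -0.479  0.02 ]
scene culm [250.3 201.3] 0.69 [ 0.503 -0.247  0.02 ]
scene culm [266.5 159.5] 0.61 [ 0.358 -0.353  0.02 ]
scene tray_set [356. 281.] 0.96 [0.535 0.158 0.112]
scene bin_in [326.7 376.4] 0.62 [0.689 0.236 0.016]
side culm [341.9 176.8] 0.96 [ 0.349 -0.35   0.02 ]
side culm [353.3 214.3] 0.83 [ 0.311 -0.181  0.02 ]
side culm [244.5 147.8] 0.63 [ 0.684 -0.467  0.02 ]
side culm [290.2 193.5] 0.57 [ 0.505 -0.252  0.02 ]
side tray_set [257.7 280.4] 0.56 [0.542 0.166 0.112]
side bin_in [197.  326.4] 0.77 [0.68  0.246 0.016]
wrist culm [ 90.9 306.6] 0.95 [ 0.295 -0.189  0.02 ]
wrist culm [149.6 389.3] 0.77 [ 0.356 -0.362  0.02 ]
wrist culm [229.  350.3] 0.59 [ 0.506 -0.25   0.02 ]
wrist tray_set [226.4   7.8] 0.55 [0.536 0.163 0.112]
```

View pics/scene0.png

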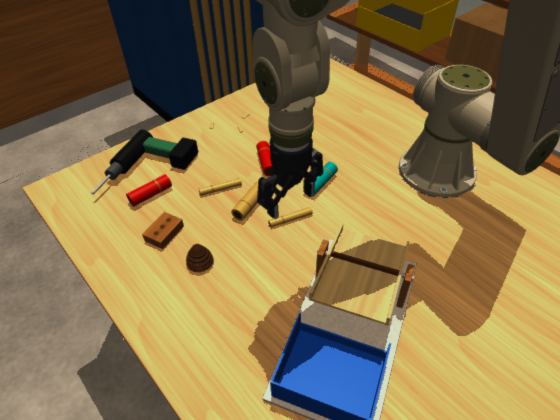

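View pics/wrist0.png

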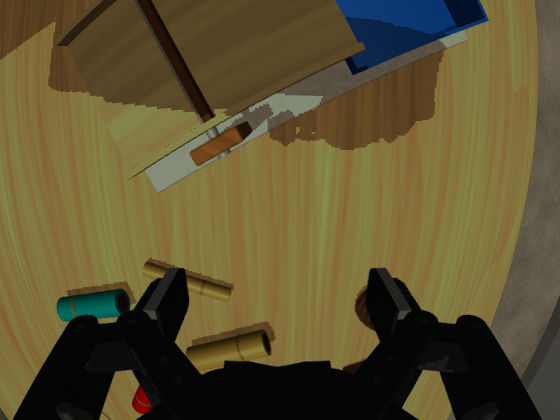

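Tan candidates in the scene view are rods at (220,187), (248,201) and (290,217). The first and last are thin, and (248,201) looks thick, so I'll confirm it in an enlarged crop and measure its axis.

```bash
python3 - <<'E'
from h import *
c=read_camera("scene"); im=c["color"][:,:,::-1]
a=cv2.resize(im[160:250,190:320],None,fx=3,fy=3,interpolation=cv2.INTER_CUBIC)
d=read_camera("side"); b=cv2.resize(d["color"][150:240,230:360,::-1],None,fx=3,fy=3,interpolation=cv2.INTER_CUBIC)
cv2.imwrite("pics/crop.png",np.hstack([a,b]))
for p in [(238,213),(262,187)]: print(atz(c,p,.02))
E
```

```text
[ 0.55432766 -0.23380748  0.02      ]
[ 0.44360473 -0.26933417  0.02      ]
```

View pics/crop.png

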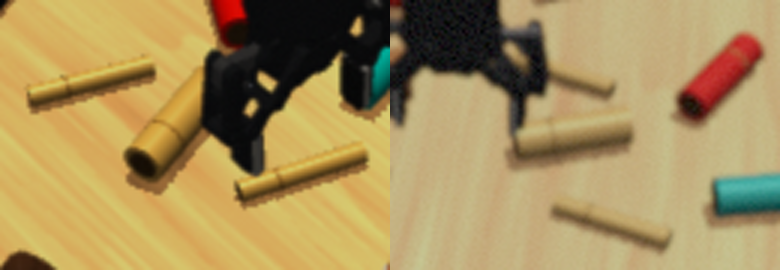

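The crop confirms it: the middle rod (scene 248,201; crop about 170,130) is tan and twice as thick as its two tan neighbours, so it is the culm. I'm moving near it with the closing axis across the rod.

Request:
jog_arm(moves=[{"slide":[-275,-145,60],"angular":[0,0,70],"fingers":0},{"slide":[-275,-145,60],"angular":[0,0,70],"fingers":0},{"slide":[-275,-145,60],"angular":[0,0,70],"fingers":0},{"slide":[-275,-145,60],"angular":[0,0,70],"fingers":0},{"slide":[-275,-145,60],"angular":[0,0,70],"fingers":0},{"slide":[-275,-145,60],"angular":[0,0,70],"fingers":0},{"slide":[-275,-145,60],"angular":[0,0,70],"fingers":0},{"slide":[-275,-145,60],"angular":[0,0,70],"fingers":0},{"slide":[-275,-145,60],"angular":[0,0,70],"fingers":0},{"slide":[-275,-145,60],"angular":[0,0,70],"fingers":0}])

```text
clock: 1.53
tcp_pos: [0.4288, -0.2767, 0.1819]
orientation: [-0.0, 0.986, 0.169, -0.0]
wrist_force: [0.6, -0.4, 0.2]
finger_gap: 0.0853
grip_force: 0.0
```

```bash
python3 - <<'E'
from h import *
s=get_state(); c=read_camera("wrist"); save(c,"w1.png"); print(s["clock"],s["tcp_pos"],s["orientation"])
for r in tip_of("culm",c)[:4]: print(np.round(r["point"],1),round(r["p"],2),np.round(atz(c,r["point"],.02,s),3))
E
```

```text
1.5333 [ 0.42884057 -0.27668273  0.18191511] [-2.21956580e-04  9.85654721e-01  1.68774101e-01 -1.55659144e-04]
[278.4 114.2] 0.91 [ 0.5   -0.254  0.02 ]
[518.8  38.6] 0.76 [ 0.686 -0.465  0.02 ]
[328.  282.4] 0.67 [ 0.357 -0.36   0.02 ]
[158.  276.7] 0.55 [ 0.3   -0.186  0.02 ]
```

View pics/w1.png

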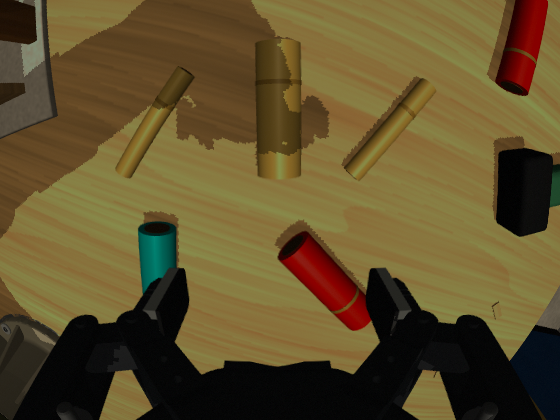

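The wrist view shows the culm at (278,110), upright in the picture, so its axis is aligned with tool x. The thin rods at (155,122) and (390,130) are clear of the fingers. Next I descend and grip.

Request:
jog_arm(moves=[{"slide":[40,1,20],"fingers":0},{"slide":[75,2,50],"fingers":0},{"slide":[75,2,85],"fingers":0},{"slide":[75,2,115],"fingers":0},{"slide":[75,2,140],"fingers":0},{"slide":[75,2,158],"fingers":0},{"slide":[75,2,168],"fingers":0},{"slide":[75,2,168],"fingers":0}])

```text
schema error: expected keys fingers, slide, angular
```

Request:
jog_arm(moves=[{"slide":[0,0,0],"fingers":1},{"slide":[0,0,0],"fingers":1},{"slide":[0,0,0],"fingers":1},{"slide":[0,0,0],"fingers":1},{"slide":[0,0,0],"fingers":1},{"slide":[0,0,0],"fingers":1},{"slide":[0,0,0],"fingers":1},{"slide":[0,0,0],"fingers":1}], squeeze=25)

```text
schema error: expected keys fingers, slide, angular
```

Request:
jog_arm(moves=[{"slide":[40,1,20],"angular":[0,0,0],"fingers":0},{"slide":[75,2,50],"angular":[0,0,0],"fingers":0},{"slide":[75,2,85],"angular":[0,0,0],"fingers":0},{"slide":[75,2,115],"angular":[0,0,0],"fingers":0},{"slide":[75,2,140],"angular":[0,0,0],"fingers":0},{"slide":[75,2,158],"angular":[0,0,0],"fingers":0},{"slide":[75,2,168],"angular":[0,0,0],"fingers":0},{"slide":[75,2,168],"angular":[0,0,0],"fingers":0}])

```text
clock: 2.3
tcp_pos: [0.4999, -0.2498, 0.0121]
orientation: [-0.001, 0.985, 0.175, -0.001]
wrist_force: [1.2, 0.4, -0.5]
finger_gap: 0.0856
grip_force: 0.0
```

Request:
jog_arm(moves=[{"slide":[0,0,0],"angular":[0,0,0],"fingers":1},{"slide":[0,0,0],"angular":[0,0,0],"fingers":1},{"slide":[0,0,0],"angular":[0,0,0],"fingers":1},{"slide":[0,0,0],"angular":[0,0,0],"fingers":1},{"slide":[0,0,0],"angular":[0,0,0],"fingers":1},{"slide":[0,0,0],"angular":[0,0,0],"fingers":1},{"slide":[0,0,0],"angular":[0,0,0],"fingers":1},{"slide":[0,0,0],"angular":[0,0,0],"fingers":1}], squeeze=25)

```text
clock: 2.97
tcp_pos: [0.5022, -0.252, 0.016]
orientation: [0.001, 0.985, 0.174, 0.001]
wrist_force: [-0.5, 0.2, 5.8]
finger_gap: 0.0391
grip_force: 24.8
```

Request:
jog_arm(moves=[{"slide":[0,0,-15],"angular":[0,0,0],"fingers":1},{"slide":[0,0,-45],"angular":[0,0,0],"fingers":1},{"slide":[0,0,-80],"angular":[0,0,0],"fingers":1},{"slide":[0,0,-115],"angular":[0,0,0],"fingers":1},{"slide":[20,-25,-145],"angular":[0,0,-7],"fingers":1},{"slide":[40,-50,-170],"angular":[0,0,-14],"fingers":1},{"slide":[55,-75,-195],"angular":[0,0,-21],"fingers":1},{"slide":[75,-100,-220],"angular":[0,0,-28],"fingers":1},{"slide":[95,-130,-235],"angular":[0,0,-35],"fingers":1},{"slide":[115,-155,-245],"angular":[0,0,-42],"fingers":1}])

```text
clock: 3.8
tcp_pos: [0.5569, -0.0646, 0.2624]
orientation: [0.001, 0.856, 0.518, 0.001]
wrist_force: [0.2, -0.1, -1.1]
finger_gap: 0.0397
grip_force: 25.6
```

Request:
jog_arm(moves=[{"slide":[15,-3,0],"angular":[0,0,-7],"fingers":1},{"slide":[30,-6,0],"angular":[0,0,-14],"fingers":1},{"slide":[45,-9,0],"angular":[0,0,-21],"fingers":1},{"slide":[62,-12,0],"angular":[0,0,-28],"fingers":1},{"slide":[78,-15,0],"angular":[0,0,-35],"fingers":1},{"slide":[94,-18,0],"angular":[0,0,-42],"fingers":1},{"slide":[110,-21,0],"angular":[0,0,-49],"fingers":1},{"slide":[124,-23,0],"angular":[0,0,-56],"fingers":1},{"slide":[124,-23,0],"angular":[0,0,-56],"fingers":1},{"slide":[124,-23,0],"angular":[0,0,-56],"fingers":1}])

```text
clock: 4.63
tcp_pos: [0.5941, 0.0545, 0.2593]
orientation: [0.0, 0.515, 0.857, -0.0]
wrist_force: [-1.4, -0.4, -1.0]
finger_gap: 0.0392
grip_force: 25.6
```

```bash
python3 - <<'E'
from h import *
s=get_state(); c=read_camera("wrist"); save(c,"w2.png"); print(s["clock"],s["tcp_pos"],s["orientation"],s["wrist_force"])
for n in ["wrist","scene","side"]:
  if n!="wrist": c=read_camera(n)
  if n=="side": save(c,"s2.png")
  for t,z in [("tray_set",.112),("bin_in",.016),("culm",.264)]:
    for r in tip_of(t,c)[:2]: print(n,t,np.round(r["point"],1),round(r["p"],2),np.round(atz(c,r["point"],z,s),3))
a=cv2.imread("pics/w2.png"); b=cv2.imread("pics/s2.png")[170:330,170:383]
b=cv2.resize(b,(560,420),interpolation=cv2.INTER_CUBIC)
cv2.imwrite("pics/ws2.png",cv2.resize(np.hstack([a,b]),(800,300),interpolation=cv2.INTER_AREA))
E
```

```text
4.6333 [0.5940637  0.05445974 0.25933838] [ 7.44185344e-05  5.15473150e-01  8.56905718e-01 -1.26797202e-04] [-1.39284557 -0.39527982 -0.99246442]
wrist tray_set [279.2  56.2] 0.78 [0.539 0.164 0.112]
wrist bin_in [413.2  77.3] 0.96 [0.681 0.239 0.016]
wrist culm [276.4 288.9] 0.93 [0.596 0.054 0.264]
wrist culm [ 31.3 229.8] 0.66 [0.468 0.017 0.264]
scene tray_set [354.4 283. ] 0.67 [0.541 0.159 0.112]
scene bin_in [329.2 377.3] 0.9 [0.687 0.24  0.016]
scene culm [268.4 156.9] 0.97 [ 0.528 -0.125  0.264]
scene culm [147.4 185.9] 0.89 [ 0.77  -0.218  0.264]
side tray_set [256.8 280.6] 0.74 [0.544 0.167 0.112]
side bin_in [196.8 326.2] 0.86 [0.681 0.246 0.016]
side culm [354.5 217.1] 0.86 [0.331 0.083 0.264]
side culm [342.  174.1] 0.71 [ 0.362 -0.065  0.264]
```

View pics/w2.png

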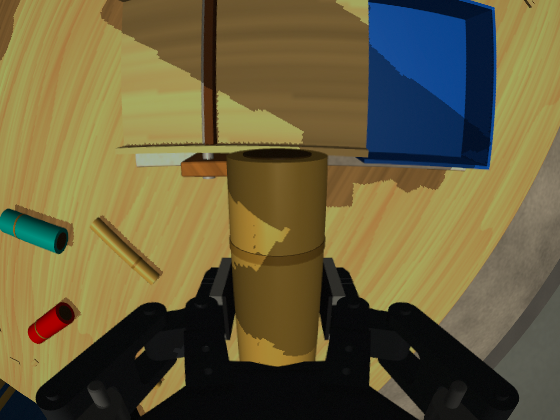

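View pics/s2.png

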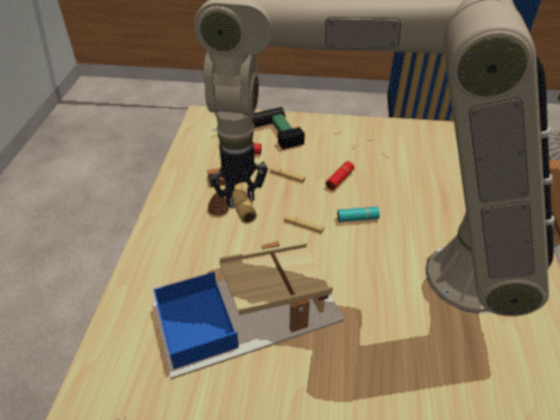

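The rod is held centred and parallel to the strip (column 208) and the open edge (column 368). Tray_set is at about (0.540, 0.163). I'll move over it, tilt with the tray and stop 20 mm above.

Request:
jog_arm(moves=[{"slide":[30,0,0],"angular":[0,0,0],"fingers":1},{"slide":[60,0,0],"angular":[-4,0,0],"fingers":1},{"slide":[90,1,10],"angular":[-8,0,0],"fingers":1},{"slide":[121,1,30],"angular":[-8,0,0],"fingers":1},{"slide":[121,1,55],"angular":[-8,0,0],"fingers":1},{"slide":[121,1,80],"angular":[-8,0,0],"fingers":1},{"slide":[121,1,98],"angular":[-8,0,0],"fingers":1},{"slide":[121,1,109],"angular":[-8,0,0],"fingers":1},{"slide":[121,1,109],"angular":[-8,0,0],"fingers":1}])

```text
clock: 5.98
tcp_pos: [0.536, 0.1612, 0.1474]
orientation: [0.034, 0.514, 0.855, 0.058]
wrist_force: [0.0, 0.2, -0.8]
finger_gap: 0.0394
grip_force: 25.7
```

```bash
python3 - <<'E'
from h import *
s=get_state(); print(s["clock"],s["tcp_pos"],s["orientation"],s["wrist_force"])
c=read_camera("wrist"); w=c["color"][:,:,::-1]
d=read_camera("side")["color"][210:350,150:336,::-1]; e=read_camera("scene")["color"][190:330,260:446,::-1]
for r in tip_of("culm",c)[:1]: print(np.round(r["point"],1),np.round(atz(c,r["point"],s["tcp_pos"][2]+.005,s),3))
f=lambda i:cv2.resize(i,(400,300),interpolation=cv2.INTER_CUBIC)
cv2.imwrite("pics/p3.png",np.vstack([np.hstack([f(w),f(d)]),np.hstack([f(e),f(e)*0])]))
E
```

```text
5.9833 [0.53595755 0.16118749 0.14737963] [0.03387823 0.51385084 0.85523583 0.05814851] [ 0.02648443  0.23274492 -0.80868133]
[277.6 288.9] [0.537 0.161 0.152]
```

View pics/p3.png

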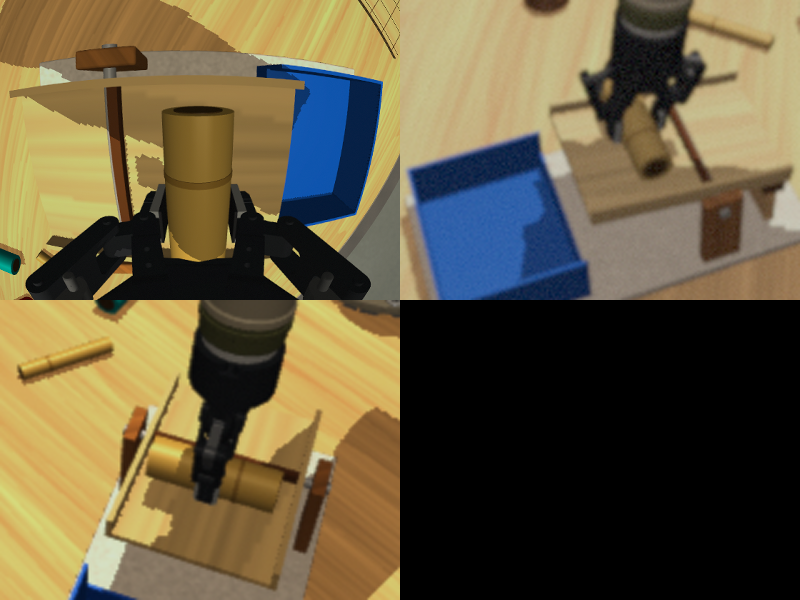

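The rod hovers crosswise between the rails, with about 20 mm below it (wrist panel rod at 198,180; rails clear at both ends). Now I lower it slowly.

Request:
jog_arm(moves=[{"slide":[0,0,5],"angular":[0,0,0],"fingers":1},{"slide":[0,0,10],"angular":[0,0,0],"fingers":1},{"slide":[0,0,14],"angular":[0,0,0],"fingers":1},{"slide":[0,0,17],"angular":[0,0,0],"fingers":1},{"slide":[0,0,17],"angular":[0,0,0],"fingers":1}])

```text
clock: 6.6
tcp_pos: [0.5398, 0.1624, 0.1325]
orientation: [0.035, 0.514, 0.855, 0.059]
wrist_force: [-0.3, -0.5, -1.1]
finger_gap: 0.0389
grip_force: 25.7
```

```bash
python3 - <<'E'
from h import *
s=get_state(); print(s["clock"],s["tcp_pos"],s["wrist_force"])
d=read_camera("side")["color"][210:350,150:336,::-1]; e=read_camera("scene")["color"][190:330,260:446,::-1]
f=lambda i:cv2.resize(i,(400,300),interpolation=cv2.INTER_CUBIC)
p=cv2.imread("pics/p3.png")
cv2.imwrite("pics/p4.png",np.vstack([np.hstack([p[:300,400:],f(d)]),np.hstack([p[300:,:400],f(e)])]))
E
```

```text
6.6 [0.53980875 0.16237511 0.13250259] [-0.3101339  -0.4841735  -1.07852329]
```

View pics/p4.png

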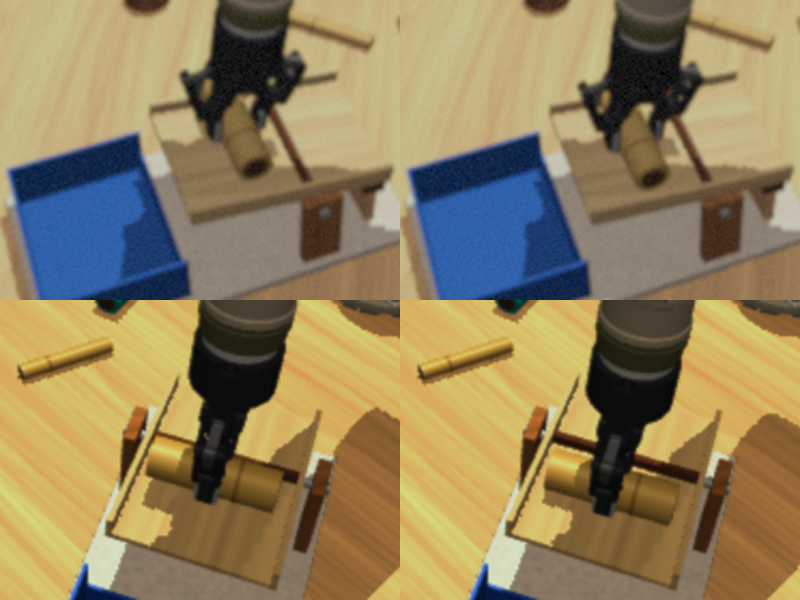

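The tray has not moved in either view (front corner at 193,222 / 593,222 in the panels), so there is no contact yet. I'll go down 4 mm and compare the image regions numerically.

```bash
cat >> h.py <<'E'
def tray(ref=None):
    c=read_camera("scene"); g=cv2.cvtColor(c["color"],cv2.COLOR_RGB2GRAY)[260:325,300:400].astype(np.float32)
    if ref is None: np.save("ref.npy",g)
    else:
        r=np.load("ref.npy"); a,b=(x[20:,:] for x in (r,g))
        print("shift",cv2.phaseCorrelate(a,b,cv2.createHanningWindow(a.shape[::-1],cv2.CV_32F)),"diff",np.abs(a-b).mean())
E
python3 -c "
from h import *
tray();tray(1)"
```

```text
shift ((-0.011480159640264276, 0.4909569575407815), 0.9901470450295342) diff 0.17668231
```

Request:
jog_arm(moves=[{"slide":[0,0,1],"angular":[0,0,0],"fingers":1},{"slide":[0,0,2],"angular":[0,0,0],"fingers":1},{"slide":[0,0,3],"angular":[0,0,0],"fingers":1},{"slide":[0,0,4],"angular":[0,0,0],"fingers":1},{"slide":[0,0,4],"angular":[0,0,0],"fingers":1}])

```text
clock: 7.22
tcp_pos: [0.5407, 0.1627, 0.1292]
orientation: [0.036, 0.514, 0.855, 0.06]
wrist_force: [-0.3, 0.2, -0.5]
finger_gap: 0.0393
grip_force: 25.7
```

```bash
python3 -c "
from h import *
tray(1);print(get_state()['tcp_pos'])"
```

```text
shift ((-0.2628943533750956, 0.7243350681243896), 0.9618929977416992) diff 0.74298036
[0.54075257 0.16267866 0.12938584]
```

Request:
jog_arm(moves=[{"slide":[0,0,1],"angular":[0,0,0],"fingers":1},{"slide":[0,0,2],"angular":[0,0,0],"fingers":1},{"slide":[0,0,2],"angular":[0,0,0],"fingers":1}])

```text
clock: 7.52
tcp_pos: [0.541, 0.1628, 0.1273]
orientation: [0.036, 0.514, 0.855, 0.06]
wrist_force: [-0.0, -0.9, -1.1]
finger_gap: 0.0393
grip_force: 25.7
```

```bash
python3 - <<'E'
from h import *
tray(1);print(get_state()['tcp_pos'])
d=read_camera("side"); f=lambda i:cv2.resize(i,(400,300),interpolation=cv2.INTER_CUBIC)
e=read_camera("scene")
p=cv2.imread("pics/p4.png")
x=lambda c,a,b:f(c["color"][a:a+140,b:b+186,::-1])
cv2.imwrite("pics/p5.png",np.vstack([np.hstack([p[:300,400:],x(d,210,150)]),np.hstack([p[300:,400:],x(e,190,260)])]))
E
```

```text
shift ((-0.16966632511766022, 1.2020483613796493), 0.9591667732662624) diff 2.1200733
[0.54097008 0.16283504 0.1273699 ]
```

View pics/p5.png

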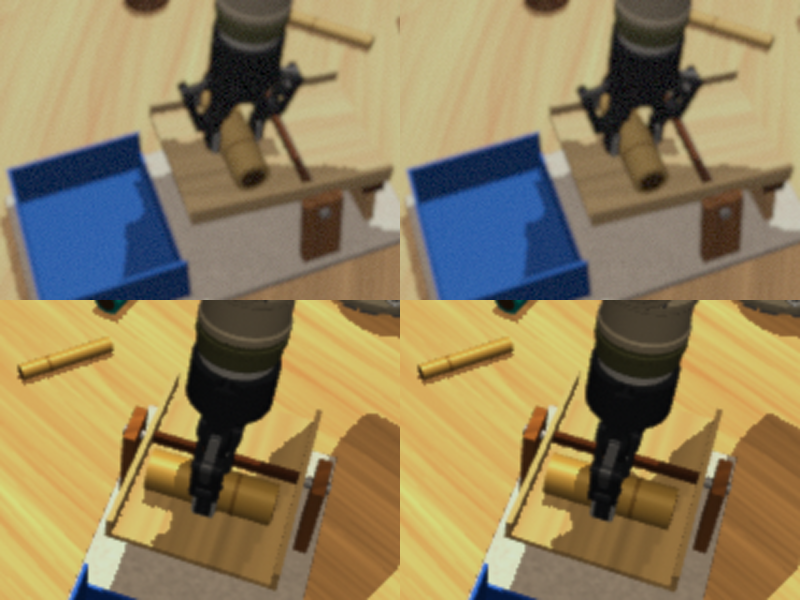

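The front edge has shifted about 0.7 px down (scene panel, about 670,588), so the rod is resting on the tray. Now I release and lift clear.

Request:
jog_arm(moves=[{"slide":[0,0,0],"angular":[0,0,0],"fingers":0},{"slide":[0,0,0],"angular":[0,0,0],"fingers":0},{"slide":[0,0,-15],"angular":[0,0,0],"fingers":0},{"slide":[0,0,-50],"angular":[0,0,0],"fingers":0},{"slide":[0,0,-90],"angular":[0,0,0],"fingers":0},{"slide":[0,0,-130],"angular":[0,0,0],"fingers":0},{"slide":[0,0,-150],"angular":[0,0,0],"fingers":0},{"slide":[0,0,-150],"angular":[0,0,0],"fingers":0},{"slide":[0,0,-150],"angular":[0,0,0],"fingers":0}])

```text
clock: 8.42
tcp_pos: [0.5235, 0.1531, 0.2779]
orientation: [0.038, 0.514, 0.855, 0.061]
wrist_force: [0.2, 0.8, 0.3]
finger_gap: 0.0852
grip_force: 0.0
```

Request:
jog_arm(moves=[{"slide":[0,0,0],"angular":[0,0,0],"fingers":0},{"slide":[0,0,0],"angular":[0,0,0],"fingers":0},{"slide":[0,0,0],"angular":[0,0,0],"fingers":0},{"slide":[0,0,0],"angular":[0,0,0],"fingers":0},{"slide":[0,0,0],"angular":[0,0,0],"fingers":0},{"slide":[0,0,0],"angular":[0,0,0],"fingers":0},{"slide":[0,0,0],"angular":[0,0,0],"fingers":0},{"slide":[0,0,0],"angular":[0,0,0],"fingers":0},{"slide":[0,0,0],"angular":[0,0,0],"fingers":0},{"slide":[0,0,0],"angular":[0,0,0],"fingers":0}])

```text
clock: 9.25
tcp_pos: [0.5227, 0.153, 0.2761]
orientation: [0.036, 0.514, 0.855, 0.06]
wrist_force: [-0.6, -0.7, 0.1]
finger_gap: 0.0855
grip_force: 0.0
```

```bash
python3 - <<'E'
from h import *
import time
s=get_state()
for i in range(100):
    read_camera("side")   # waits 0.05 s each
    if i%33==0: print(get_state()["clock"]); tray(1)
d=read_camera("side"); e=read_camera("scene")
for c in (d,e): print([(np.round(r["point"]),round(r["p"],2),np.round(atz(c,r["point"],.036),3)) for r in look_for("culm",c)[:6]])
f=lambda i:cv2.resize(i,(400,300),interpolation=cv2.INTER_CUBIC)
cv2.imwrite("pics/p6.png",np.hstack([f(d["color"][210:378,130:354,::-1]),f(e["color"][240:408,240:464,::-1])]))
print(get_state()["clock"])
E
```

```text
9.3
shift ((-0.49696711034522423, 2.6902872091674865), 0.40677857356601294) diff 6.880528
11.0
shift ((-0.09584557986832465, 1.1823512072840572), 0.4036523445977105) diff 4.944006
12.7
shift ((-0.07743920546871408, 1.1409788420210312), 0.4065871302286784) diff 4.9458814
14.4
shift ((-0.07677693947216113, 1.0742125203797421), 0.3993191189236111) diff 4.9409328
[(array([238., 147.]), 0.71, array([ 0.701, -0.448,  0.036])), (array([340., 174.]), 0.68, array([ 0.355, -0.343,  0.036])), (array([356., 214.]), 0.62, array([ 0.306, -0.165,  0.036])), (array([174., 327.]), 0.61, array([0.729, 0.268, 0.036]))]
[(array([266., 156.]), 0.86, array([ 0.362, -0.352,  0.036])), (array([325., 393.]), 0.82, array([0.721, 0.262, 0.036])), (array([148., 189.]), 0.82, array([ 0.694, -0.459,  0.036])), (array([321., 179.]), 0.79, array([ 0.311, -0.171,  0.036]))]
14.65
```

View pics/p6.png

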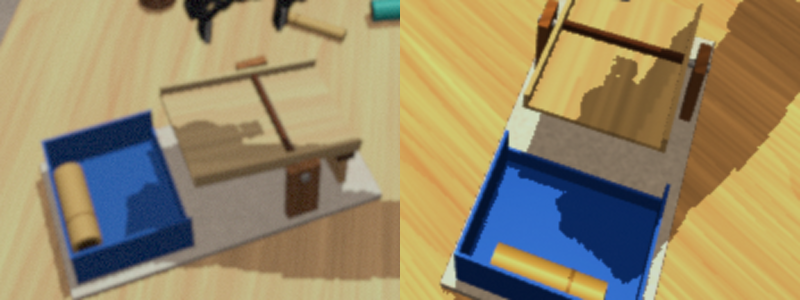

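The thick culm lies in the blue bin (panels at 78,205 and 548,270), and the empty tray is back at rest with the gripper clear.

```bash
python3 -c "
from workcell import *
print(hand_in())"
```

```text
the job is handed in; nothing more can be done
None
```

The thick bamboo was set on the tray and rolled off into the blue bin, the empty tray swung back, and I handed the job in at about 15 s of the 48 s limit; no verdict came back.

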